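# Latch the front cover of a portable test set

## Task

The front cover of the dark grey test set stands a few millimetres ajar on its rubber gasket. Bring the wire loop of the draw latch on top over the keeper on the cover and, still holding it, draw it back under the keeper's lip and give it a firm pull of about 10 N, held for a moment, to be sure that it has caught on the hook; only then swing the lever over and down until it snaps over centre and lies flat, so that the cover is pulled shut, and let go. Go by feel: do not haul harder on the wire loop, lean on the cover or force the lever, which needs only a finger's push, and leave the tools and the solder reel where they are.

Things in the scene. Friction and masses are not known exactly. Their poses are not given: they have to be found in the camera images.
- test_set: Dark grey metal housing of a portable test set, 240 deep (x) x 300 wide x 175 high, fixed. Origin: centre of its underside; x axis points from the front cover to the rear, z up. Flat top at z = 175; front rim (seam with the cover) at x = -120. The draw latch stands on the top at y = 0 on a boss 70 x 34 x 6, the keeper on the cover's top on a boss 34 (x) x 26 x 6. A bar handle on each side.
- cover: Dark grey front cover, 55 thick (x) x 300 x 163, top level with the housing's, hung on two lugs at the housing's bottom. Origin: middle of its bottom hinge line (test_set x = -120, z = 22); axes as the test_set's when shut. The gasket pushes it off like a spring, about 18 N per mm at the keeper: free, it stands 5.5 mm ajar at the top; latched, about 1.5 mm.
- keeper_throat (a point): Middle of the throat of the keeper (steel hook, 22 wide, on the cover's top at y = 0): where the middle of the hooked bar lies, 14.5 above the cover's flat top; the bar may ride 2 higher and give 1 back into the web under load, under the lip, or 3 lower, on the keeper's foot. +x to the housing, z up. test_set x = -139 with the cover home, -144.5 with it free.
- keeper_lip (a point): Front edge of the keeper's lip, at its middle: 6 in front of the throat's middle (away from the housing) and 5.1 above it. The lip is 3.6 thick (top 21.4 above the cover's flat top) and roofs the throat; the web, 4 thick, closes the throat on the housing's side; the throat is open to the front, 8.8 high between foot (3 high on the boss, to 18 in front of the throat's middle) and lip.
- lever: Steel latch lever, plate 27 wide (y), 3 thick, reaching 57 from its pivot. Origin: on its pivot pin (test_set x = -102, y = 0, 19 above the flat top). x axis: along the lever to its free end; z axis: out of the face that is uppermost when shut. Angle of z from vertical = opening: 0 shut and flat (free end to the rear), 1.57 upright, more leans to the cover, stop 2.2. Starts at 1.6 to 1.9.
- lever_end (a point): Point on the pushed face of the lever (6 out from the pivot's plane), 46 along it from the pivot, just before the upturned end; frame as the lever's. Pin friction (0.03 N m) lets the lever stay where left. Pressed here it takes up to 8 N (most at about 0.6 rad), then less; dead centre is at 0.11 rad; a little past it the lever snaps down by itself.
- loop: Rectangular loop of 4.4 steel wire pinned in the lever's cheeks, 38.4 wide over its legs (y), 29.6 inside, 54.5 from pins to bar. Origin: midway between its pins, which sit 17 from the lever's pivot along the lever's x axis; legs run along (-0.997, 0, -0.071) of its own frame. Starts standing up 22 to 53 degrees over the keeper.
- loop_bar (a point): Middle of the loop's bar, the cross wire that hooks the keeper (on its centre line); frame as the loop's. Drawing it back swings the lever with it and takes 2 to 4 N before it meets the web. Pin friction (0.012 N m) holds the loop where it is left, and also carries it upward with the lever as that swings down, unless the bar lies under the keeper's lip.
- solder_reel: Grey reel, 58 diameter, 45 high, loose, upright on the rear part of the test set's top. Origin: centre of its underside. Leave it there.
- screwdriver: Black-handled screwdriver lying on the bench, 190 long, along its x. Origin: under its middle. Bystander.
- pliers: Pliers with dark grips lying on the bench, about 185 long, along its x. Origin: under the joint. Bystander.

How it is judged:
By the outcome, as a careful person would: the job done as asked, in the order asked, and still so for the second after the job is handed in, with the robot touching nothing.
It also fails if it takes over 67 s, if anything falls off the work surface, if the arm or the gripper's body presses on something with over 40 N, if the wrist force passes 120 N, or if a joint passes its speed limit or range.

## Robot

A 6-joint arm with a two-finger parallel gripper is mounted at the origin on the work surface. World frame = base frame: x ahead of the robot, y to its left, z up, the work surface at z = 0. Lengths are in m, angles in rad, forces in N, time in s.
With the tool pointing down it reaches from about 0.35 to 0.975 m from the base axis. Payload 17.4 kg.
Tool frame: the origin (TCP) lies at the centre of the arm's flange, where the gripper is bolted on; the fingertips stand 173 mm ahead of it and the grasp point (between the pads) lies 155 mm ahead of it; z points along the fingers, y is the line along which they close (so a half turn about z gives the same grasp; the last joint's range is limited). The gripper opens to 85 mm and grips with 20 to 120 N. Pads are 22 mm wide; open, the fingers measure 114 mm over their backs; the gripper's body (76 mm by 85 mm) begins 54 mm behind the grasp point. The pads swing forward as they close: fully open they stand 13 mm farther back than shut.
Start: joints at [1.249, 0.116, 1.442, -0, 1.584, -0.038], TCP at [0.189, 0.648, 0.405] pointing down, gripper open.
Joint ranges: [-2.83, 2.83], [-0.83, 2.19], [0.07, 2.5], [-1.14, 4.28], [0.01, 3], [-2.97, 2.97]. Speed limits (rad/s): [1.89, 1.89, 2.22, 3.14, 3.14, 3.14].

## Interface

Orientations are given as a rotation vector (axis times angle).
In Python, from plant import robot gives the robot as it stands. The module is installed in compiled form; this text tells all that it offers.
- The arm moves only by the shell command python3 -m pendant 'ROWS'. ROWS is JSON, a list of rows, each a list of 7 numbers: the shift along the tool's x, y, z in cm, then the turn, a rotation vector about the tool's x, y, z in rad, then the finger opening in cm, from 0 to 8.54. A call has 1 to 12 rows; each row is the pose to reach, as a shift and turn from the pose commanded when the call began, along the tool's axes at that moment; what a row does not reach only later rows make up. A row lasts 1/12 s, in which the tool goes at most 41.7 mm and 7.16 degrees, less where a joint would pass 70% of its speed; a pose out of reach is approached as far as the arm can. A call with a gripper value outside its range is refused whole. The fingers move at their own pace and stop on an object; the grip force is fixed at half the most. Time passes only in rows, so rows that repeat a pose let the fingers close. It gives the time, the measured TCP pose, the force, the opening and the grip force at its end, in the units of the state.
- robot.sense(): the state, without advancing time (a new reading comes with each control period).
- robot.get_image(name): name is "side" or "top" or "wrist"; returns (picture, depth): 384x512x3 uint8, red, green, blue; 384x512 float32, m along the optical axis (not along the pixel's ray), 0 where there is no reading.
- robot.get_calibration(name): a dict with "fx", "fy", "cx", "cy" (pixels), "cam_to_world" (4x4, takes a point from camera to world coordinates). Camera axes: x right, y down, z forward; pixel columns grow to the right and rows downward; lengths in m; the calibration is good to about 2 mm. The wrist camera is an equidistant fisheye: a pixel r from the principal point sees the ray r / f radians off the axis. A picture is of the moment at which its call begins: read the wrist's pose just before it. get_calibration takes no time and is no camera call; for the wrist camera it gives the pose at the moment of the call.
- robot.close_job(): hands the job in; it is judged then, once.
The state is a dict: "time": time; "joint_positions": joint angles; "qvel": joint speeds; "tau": joint torques, N m; "eef_pos": TCP position; "eef_rot": TCP orientation; "wrist_force": force on the tool from outside, world axes, zero at the start; "torque": the same for the moment, N m; "opening": finger opening in m; "grip_force": force on a finger pad.
Only numpy, scipy, OpenCV 4.12 (cv2) and the standard library are available. Lean on these libraries where they do the work, as an engineer would, in place of code of your own. Each camera call takes 0.05 s, during which the arm holds its last target. There are 200 camera calls.

## Working session

There is one attempt and no reset: what is moved stays moved. The work goes in short steps, Python scripts to look and compute and a shell command to move; the robot and the scene stay as the last step left them, time stands still between calls to the robot, and variables do not carry over. Pictures are saved under pics/ and viewed, at most 10 in all, crops included, and the job is handed in when it is done.

```bash
mkdir -p pics
cat > h.py <<'E'
import numpy as np,cv2
from plant import robot
from scipy.spatial.transform import Rotation as R
def shot(n):
    c=robot.get_calibration(n); p,d=robot.get_image(n); return p,d,c
def pts(d,c):
    v,u=np.mgrid[:d.shape[0],:d.shape[1]]
    P=np.stack([(u-c['cx'])/c['fx']*d,(v-c['cy'])/c['fy']*d,d],-1)
    T=np.array(c['cam_to_world']); return P@T[:3,:3].T+T[:3,3]
E
python3 - <<'E'
from h import *
for n in ('side','top'):
    p,d,c=shot(n); np.savez(f'{n}.npz',p=p,d=d,**c)
    cv2.imwrite(f'pics/{n}0.png',p[...,::-1]); print(n,np.round(c['cam_to_world'],3).tolist(),c['fx'],c['cx'],c['cy'])
s=robot.sense(); print(s)
E
```

```text
side [[0.734, -0.492, 0.469, -0.034], [-0.679, -0.541, 0.495, -0.704], [0.01, -0.682, -0.731, 1.175], [0.0, 0.0, 0.0, 1.0]] 415.40678247869033 257.37924790312815 192.71950923803377
top [[-0.045, -0.978, 0.206, 0.29], [-0.999, 0.045, -0.006, 0.004], [-0.004, -0.206, -0.979, 1.671], [0.0, 0.0, 0.0, 1.0]] 487.4028776287864 251.3269606116507 184.20848737240763
{'time': 0.1, 'joint_positions': array([ 1.24921223e+00,  1.16463202e-01,  1.44219370e+00,  1.44170701e-05,
        1.58403287e+00, -3.78027165e-02]), 'qvel': array([-2.66237900e-04, -1.22838010e-03, -8.31349525e-04, -4.71223683e-04,
       -9.98898520e-05,  9.29487217e-05]), 'tau': array([-2.21650218e-03, -7.33665061e+01, -6.33790398e+01, -2.26863658e-04,
        5.20388669e-03,  3.09344375e-05]), 'eef_pos': array([0.18900487, 0.64801306, 0.40402188]), 'eef_rot': array([-4.44238412e-01, -3.10981232e+00,  1.69143965e-03]), 'wrist_force': array([ 1.01918736,  0.46946864, -0.51695805]), 'torque': array([-0.01580319, -0.04993675,  0.04369117]), 'grip_force': 0.0, 'opening': 0.0853852397983866}
```

View pics/top0.png

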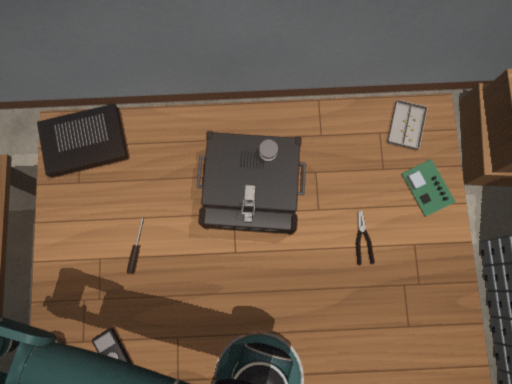

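View pics/side0.png

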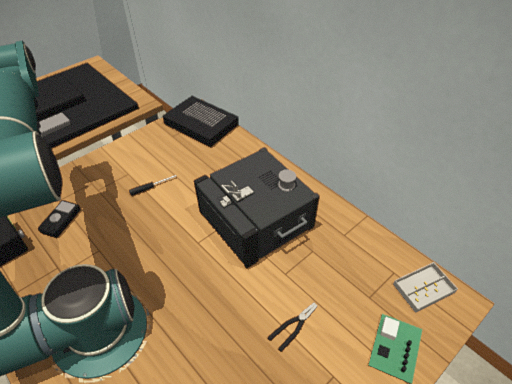

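The top view shows the test set at (200–302, 133–233), with the latch at (249, 185–221) and the reel at (268, 150). The robot lies below, so the cover faces it. The side view shows the latch at (237, 192). Next I measure the housing from the depth.

Run:
```python
from h import *
for n in ('top','side'):
    z=dict(np.load(n+'.npz')); P=pts(z['d'],z); p=z['p'].astype(int)
    m=(abs(P[...,2]-0.175)<.008)&(P[...,0]>.3)&(P[...,0]<.9)&(abs(P[...,1])<.3)
    k,l,st,_=cv2.connectedComponentsWithStats(m.astype(np.uint8)); i=1+np.argmax(st[1:,4]); q=P[l==i]
    r=cv2.minAreaRect((q[:,:2]*1000).astype(np.float32)); print(n,len(q),q[:,2].mean(),r)
    h=(P[...,2]>.188)&(P[...,2]<.3)&(P[...,0]>.4)&(P[...,0]<.85)&(abs(P[...,1])<.2)
    vu=np.argwhere(h)
    for (v,u) in vu:
        if P[v,u,0]<.68 and (n=='side' or u%2==0): print((u,v),np.round(P[v,u]*1000).astype(int).tolist(),p[v,u].sum()//3,end=' ')
    print()
    cl=l[:]; hh=P[h]; rr=hh[hh[:,0]>.7]; print('reel',rr.mean(0) if len(rr) else 0)
    x0,y0,x1,y1=(190,120,310,245) if n=='top' else (185,140,325,270)
    cv2.imwrite(f'pics/{n}c.png',cv2.resize(z['p'][y0:y1,x0:x1,::-1],None,fx=5,fy=4.6 if n=='side' else 4.8,interpolation=cv2.INTER_CUBIC))
```

```text
top 6399 0.17458364273262642 ((649.143798828125, -5.41583251953125), (306.09442138671875, 242.15086364746094), 83.25092315673828)
(np.int64(266), np.int64(157)) [678, -53, 220] 82 (np.int64(268), np.int64(157)) [678, -59, 222] 107 (np.int64(270), np.int64(157)) [677, -66, 223] 99 (np.int64(250), np.int64(186)) [596, 0, 189] 167 (np.int64(250), np.int64(197)) [562, 1, 188] 172 (np.int64(246), np.int64(199)) [554, 14, 198] 143 (np.int64(244), np.int64(200)) [549, 20, 213] 110 (np.int64(246), np.int64(200)) [549, 14, 210] 110 (np.int64(248), np.int64(200)) [548, 8, 213] 88 (np.int64(250), np.int64(200)) [549, 2, 209] 84 (np.int64(252), np.int64(200)) [547, -4, 215] 110 (np.int64(244), np.int64(201)) [547, 20, 207] 97 (np.int64(246), np.int64(201)) [540, 14, 246] 108 (np.int64(248), np.int64(201)) [546, 8, 206] 77 (np.int64(250), np.int64(201)) [545, 2, 211] 73 (np.int64(252), np.int64(201)) [544, -4, 215] 92 (np.int64(254), np.int64(201)) [544, -10, 214] 114 (np.int64(244), np.int64(202)) [536, 20, 250] 109 (np.int64(246), np.int64(202)) [536, 14, 249] 124 (np.int64(248), np.int64(202))
[... 8880 characters left out ...]
498, 8, 198] 220 (np.int64(226), np.int64(199)) [501, 6, 197] 213 (np.int64(227), np.int64(199)) [504, 4, 196] 198 (np.int64(228), np.int64(199)) [504, 0, 199] 194 (np.int64(229), np.int64(199)) [508, -1, 197] 170 (np.int64(225), np.int64(200)) [497, 6, 195] 166 (np.int64(226), np.int64(200)) [500, 5, 194] 202 (np.int64(227), np.int64(200)) [502, 2, 195] 213 (np.int64(228), np.int64(200)) [504, 0, 195] 210 (np.int64(229), np.int64(200)) [508, -1, 193] 172 (np.int64(226), np.int64(201)) [499, 3, 192] 158 (np.int64(227), np.int64(201)) [500, 0, 193] 196 (np.int64(228), np.int64(201)) [504, 0, 191] 152 (np.int64(229), np.int64(201)) [505, -3, 192] 127 
reel [ 0.71346764 -0.06568174  0.21711295]
```

View pics/topc.png

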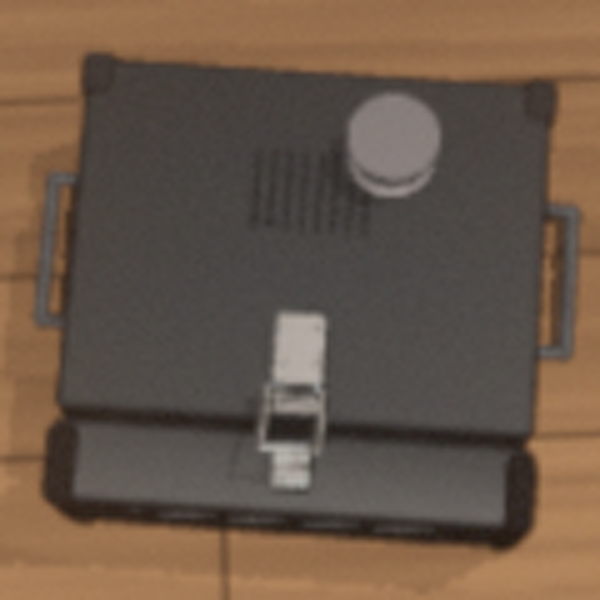

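View pics/sidec.png

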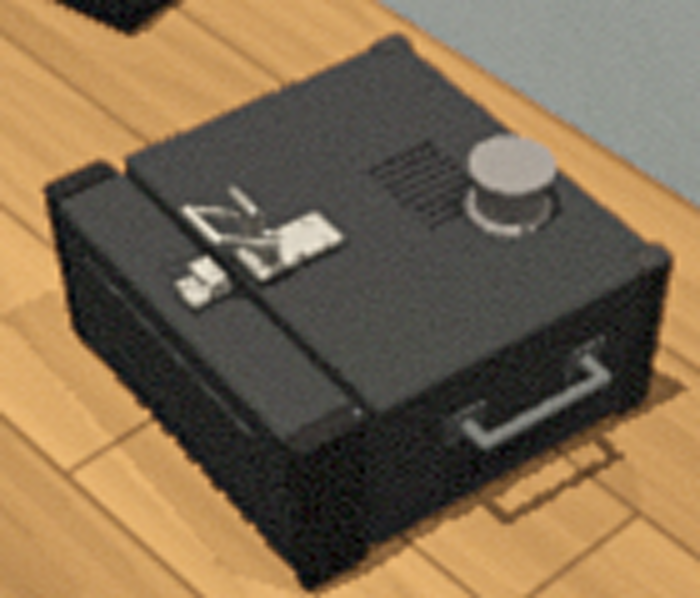

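The loop bar stands at about crop (290, 450) in the top view and (195, 215) in the side view, above the keeper. The lever is nearly upright. I plan to grip the loop's legs from outside, closing along y. First I'll refine the yaw and work out the tool pose.

Run:
```python
from h import *
for n in ('top','side'):
    z=dict(np.load(n+'.npz')); P=pts(z['d'],z)
    ok=(abs(P[...,2]-.1745)<.006)&(P[...,0]>.3)&(P[...,0]<.9)&(abs(P[...,1])<.2)
    q=P[ok]
    # side edges: extreme y per x bin ; rear edge: max x per y bin
    for yaw in (0,):
        xb=np.arange(.56,.74,.01); yb=np.arange(-.13,.13,.01)
        lo=[(x,np.percentile(q[abs(q[:,0]-x)<.006,1],.5)) for x in xb]; hi=[(x,np.percentile(q[abs(q[:,0]-x)<.006,1],99.5)) for x in xb]
        re=[(y,q[(abs(q[:,1]-y)<.006),0].max()) for y in yb]; fr=[(y,q[(abs(q[:,1]-y)<.006),0].min()) for y in yb]
        for nm,a in (('lo',lo),('hi',hi),('rear',re),('front',fr)):
            a=np.array(a); f=np.polyfit(*a.T,1)
            r=a[:,1]-np.polyval(f,a[:,0]); k=abs(r)<1.5*r.std()+1e-4; f=np.polyfit(*a[k].T,1)
            print(n,nm,np.degrees(np.arctan(f[0])).round(2),f.round(4),r.std().round(4))
```

```text
top lo -6.44 [-0.1129 -0.0814] 0.0014
top hi -6.48 [-0.1135  0.2157] 0.0007
top rear 6.58 [0.1153 0.7681] 0.0013
top front 6.63 [0.1162 0.4692] 0.0011
side lo -6.88 [-0.1206 -0.0798] 0.0008
side hi -6.52 [-0.1143  0.2129] 0.0016
side rear 6.83 [0.1197 0.767 ] 0.0224
side front 6.83 [0.1198 0.4681] 0.0012
```

Yaw is −6.6° and the origin is about (0.648, −0.006). The measured bar is 54.8 mm from the computed pin (54.5 expected), so the numbers agree. I'll write the pose-to-rows helper and go to the pre-grasp.

```bash
cat >> h.py <<'E'
YAW=np.radians(-6.6); O=np.array([.648,-.006,0])
Ux=np.array([np.cos(YAW),np.sin(YAW),0]); Uy=np.array([-np.sin(YAW),np.cos(YAW),0]); Uz=np.array([0,0,1.])
def W(x,y,z): return O+Ux*x/1e3+Uy*y/1e3+Uz*(175+z)/1e3     # mm in test_set, z above flat top
def L(p): d=np.array(p)-O; return np.array([d@Ux,d@Uy,d[2]-.175])*1e3
def tool(pt,phi,ahead):  # point pt at 'ahead' mm along tool z, tool dir angle phi deg in xz plane
    f=np.radians(phi); z=Ux*np.cos(f)+Uz*np.sin(f); M=np.stack([np.cross(Uy,z),Uy,z],1)
    return pt-z*ahead/1e3,M
def go(pt,phi,ahead):
    s=robot.sense(); M0=R.from_rotvec(s['eef_rot']).as_matrix(); p,M=tool(pt,phi,ahead)
    print('shift cm',(M0.T@(p-s['eef_pos'])*100).round(2),'rot',R.from_matrix(M0.T@M).as_rotvec().round(3))
def st():
    s=robot.sense(); M=R.from_rotvec(s['eef_rot']).as_matrix(); z=M[:,2]
    f=np.array(s['wrist_force']); print('t',round(s['time'],2),'tip165',L(s['eef_pos']+z*.165).round(1),'phi',np.degrees(np.arctan2(z[2],z@Ux)).round(1),'F',np.round([f@Ux,f@Uy,f[2]],1),'open',round(s['opening']*1e3,1),'grip',round(s['grip_force'],1)); return s
E
python3 - <<'E'
from h import *
st(); go(W(-147,0,150),-90,165)
E
```

```text
t 0.1 tip165 [-531.2  596.7   64. ] phi -90.0 F [ 1.   0.6 -0.5] open 85.4 grip 0.0
shift cm [-47.88 -52.41  -8.54] rot [-0.001 -0.    -0.169]
```

```bash
python3 -m pendant '[[-4,-4.4,-8.5,0,0,0,8.5],[-47.9,-52.4,-8.5,0,0,-0.169,8.5],[-47.9,-52.4,-8.5,0,0,-0.169,8.5],[-47.9,-52.4,-8.5,0,0,-0.169,8.5],[-47.9,-52.4,-8.5,0,0,-0.169,8.5],[-47.9,-52.4,-8.5,0,0,-0.169,8.5],[-47.9,-52.4,-8.5,0,0,-0.169,8.5],[-47.9,-52.4,-8.5,0,0,-0.169,8.5],[-47.9,-52.4,-8.5,0,0,-0.169,8.5],[-47.9,-52.4,-8.5,0,0,-0.169,8.5],[-47.9,-52.4,-8.5,0,0,-0.169,8.5],[-47.9,-52.4,-8.5,0,0,-0.169,8.5]]'; python3 -c "
from h import *
st(); go(W(-147,0,150),-90,165)"
```

```text
time: 1.1
eef_pos: [0.4013, 0.2144, 0.4729]
eef_rot: [0.18, 3.136, 0.0]
wrist_force: [0.9, 0.8, 0.2]
opening: 0.0849
grip_force: 0.0
t 1.1 tip165 [-270.4  190.6  132.9] phi -90.0 F [0.8 0.9 0.2] open 84.9 grip 0.0
shift cm [-12.33 -19.06  -1.71] rot [0.    0.    0.001]
```

```bash
python3 -m pendant '[[-12.3,-19.1,-1.7,0,0,0,8.5],[-12.3,-19.1,-1.7,0,0,0,8.5],[-12.3,-19.1,-1.7,0,0,0,8.5],[-12.3,-19.1,-1.7,0,0,0,8.5],[-12.3,-19.1,-1.7,0,0,0,8.5],[-12.3,-19.1,-1.7,0,0,0,8.5],[-12.3,-19.1,-1.7,0,0,0,8.5],[-12.3,-19.1,-1.7,0,0,0,8.5]]'
python3 - <<'E'
from h import *
st()
c=robot.get_calibration('wrist'); p,d=robot.get_image('wrist'); np.savez('w1.npz',p=p,d=d,**c)
cv2.imwrite('pics/w1.png',cv2.resize(p[...,::-1],(768,576),interpolation=cv2.INTER_CUBIC)); T=np.array(c['cam_to_world']);print(T.round(3).tolist(),c['fx'],c['cx'],c['cy'],L(T[:3,3]))
E
```

```text
time: 1.77
eef_pos: [0.5018, 0.0116, 0.4892]
eef_rot: [-0.184, -3.135, -0.0]
wrist_force: [0.2, 0.3, 0.5]
opening: 0.085
grip_force: 0.0
t 1.77 tip165 [-147.5    0.7  149.2] phi -90.1 F [0.1 0.3 0.5] open 85.0 grip 0.0
[[0.117, 0.958, 0.263, 0.435], [0.993, -0.113, -0.031, 0.021], [-0.0, 0.265, -0.964, 0.459], [0.0, 0.0, 0.0, 1.0]] 297.3186396354542 258.07577520056697 194.63679605322696 [-214.45231939    1.8922018   283.65938572]
```

View pics/w1.png

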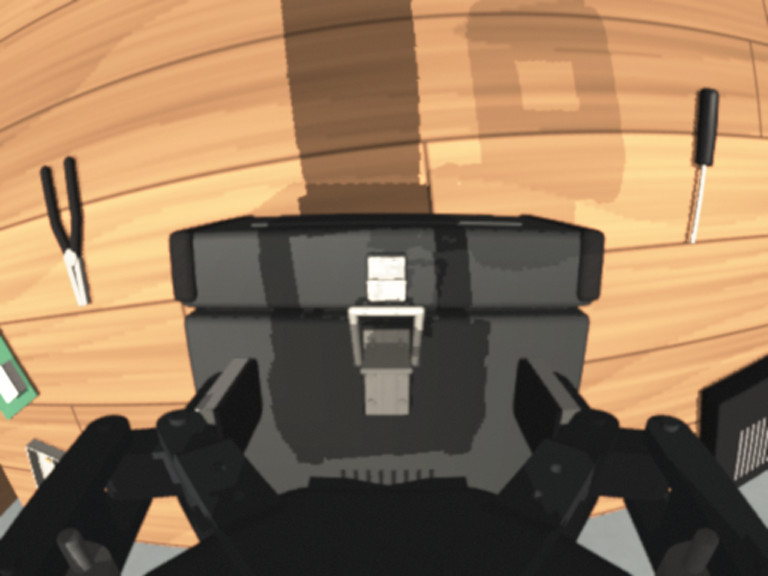

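The wrist view shows the keeper at (386, 275), the loop bar at (387, 312) spanning 350–424, and the lever below it. The fingers are symmetric about 387, so the lateral alignment is good. Next I cast rays for numbers.

Run:
```python
from h import *
z=dict(np.load('w1.npz')); g=cv2.cvtColor(z['p'],cv2.COLOR_RGB2GRAY).astype(int); d=z['d']
T=z['cam_to_world']
def ray(u,v,h):
    a=np.array([u-z['cx'],v-z['cy']]); r=np.hypot(*a)+1e-9; th=r/z['fx']
    k=T[:3,:3]@np.array([*(a/r*np.sin(th)),np.cos(th)]); o=T[:3,3]; return L(o+k*((.175+h/1e3-o[2])/k[2]))
print('col258',[(v,g[v,254:262].mean().round().astype(int),round(float(d[v,258]),3)) for v in range(164,282)])
for v in (176,180,190,194,208,215,222,250,262): print(v,g[v,226:290].tolist())
for v in (204,207,208,211): print(v,'bar z70',ray(258,v,70).round(1))
for v in (170,188,190,200,201): print(v,'kp z21.4',ray(258,v,21.4).round(1),'z9',ray(258,v,9).round(1))
```

```text
col258 [(164, np.int64(81), 0.287), (165, np.int64(82), 0.287), (166, np.int64(83), 0.288), (167, np.int64(79), 0.288), (168, np.int64(64), 0.287), (169, np.int64(67), 0.283), (170, np.int64(100), 0.283), (171, np.int64(170), 0.281), (172, np.int64(235), 0.281), (173, np.int64(248), 0.28), (174, np.int64(252), 0.28), (175, np.int64(254), 0.28), (176, np.int64(252), 0.281), (177, np.int64(249), 0.281), (178, np.int64(248), 0.282), (179, np.int64(250), 0.281), (180, np.int64(252), 0.282), (181, np.int64(251), 0.283), (182, np.int64(250), 0.282), (183, np.int64(248), 0.282), (184, np.int64(246), 0.282), (185, np.int64(239), 0.284), (186, np.int64(214), 0.272), (187, np.int64(239), 0.271), (188, np.int64(253), 0.271), (189, np.int64(253), 0.272), (190, np.int64(253), 0.272), (191, np.int64(254), 0.272), (192, np.int64(253), 0.271), (193, np.int64(253), 0.27), (194, np.int64(253), 0.273), (195, np.int64(253), 0.274), (196, np.int64(253), 0.273), (197, np.int64(253), 0.274), (198, np.int64(252), 0.274), (199, np.int64(227), 0.273), (200, np.int64(147), 0.289), (201, np.int64(80), 0.29), (2
[... 4646 characters left out ...]
 54, 55, 55, 55, 54, 53, 51, 62, 104, 145, 157, 157, 156, 156, 155, 155, 154, 156, 155, 154, 152, 153, 155, 156, 156, 156, 154, 153, 151, 150, 150, 153, 154, 154, 155, 153, 141, 102, 57, 47, 52, 53, 52, 52, 53, 51, 52, 52, 52, 52, 52, 51, 53, 53, 51]
204 bar z70 [-148.5    1.7   70. ]
207 bar z70 [-146.2    1.7   70. ]
208 bar z70 [-145.4    1.7   70. ]
211 bar z70 [-143.     1.7   70. ]
170 kp z21.4 [-165.4    1.7   21.4] z9 [-163.1    1.7    9. ]
188 kp z21.4 [-148.8    1.7   21.4] z9 [-145.7    1.7    9. ]
190 kp z21.4 [-146.9    1.7   21.4] z9 [-143.7    1.7    9. ]
200 kp z21.4 [-137.4    1.7   21.4] z9 [-133.8    1.6    9. ]
201 kp z21.4 [-136.4    1.7   21.4] z9 [-132.7    1.6    9. ]
```

Lip front edge comes out at x = −150.4 (expected −150.5). The bar is about (−147, 1, 69), the lever about 1.79 rad and the loop elevated about 39°. A pure rotation about the pin clears the lip. Now I'll go to the grasp standoff at φ = −110°.

```bash
python3 -c "
from h import *
z=tool(W(-143,1,65.5),-110,164)[1][:,2]
go(W(-143,1,65.5)-z*.045,-110,164); go(W(-143,1,65.5),-110,164)"
```

```text
shift cm [-7.62 -0.04  5.24] rot [ 0.     0.348 -0.   ]
shift cm [-6.09 -0.05  9.47] rot [ 0.     0.348 -0.   ]
```

```bash
python3 -m pendant '[[-2.5,0,1.7,0,0.12,0,6.5],[-5,0,3.4,0,0.24,0,6.5],[-7.6,0,5.2,0,0.348,0,6.5],[-7.6,0,5.2,0,0.348,0,6.5],[-7.2,0,6.5,0,0.348,0,6.5],[-6.6,0,8,0,0.348,0,6.5],[-6.1,0,9.5,0,0.348,0,6.5],[-6.1,0,9.5,0,0.348,0,6.5],[-6.1,0,9.5,0,0.348,0,6.5]]'
python3 - <<'E'
from h import *
st()
c=robot.get_calibration('wrist'); p,d=robot.get_image('wrist')
cv2.imwrite('pics/w2.png',cv2.resize(p[60:360,60:460,::-1],(800,600),interpolation=cv2.INTER_CUBIC))
st(); go(W(-143,1,65.5),-110,164)
E
```

```text
time: 2.57
eef_pos: [0.5615, 0.0065, 0.3951]
eef_rot: [-0.158, -2.79, -0.028]
wrist_force: [-0.8, -0.2, 0.9]
opening: 0.0649
grip_force: 0.0
t 2.57 tip165 [-143.6    2.4   65. ] phi -109.9 F [-0.8 -0.3  0.9] open 64.9 grip 0.0
t 2.62 tip165 [-143.1    2.2   65.7] phi -109.9 F [-0.   0.5  1.2] open 64.7 grip 0.0
shift cm [-0.06 -0.13  0.12] rot [-0.     0.002  0.001]
```

View pics/w2.png

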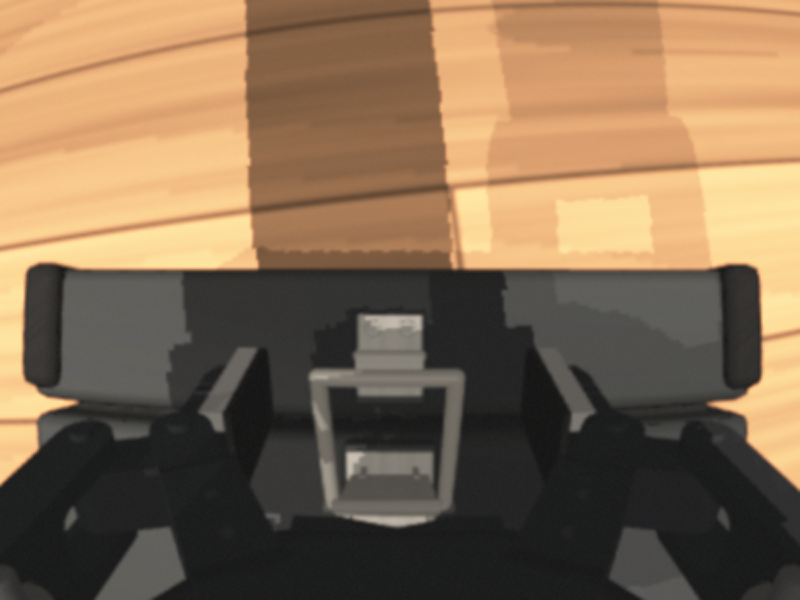

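The wrist crop shows the loop centred at column 387 and the fingers at about 397. The tool is therefore about 2.4 mm too far in +y. I'll correct that and close slowly.

```bash
python3 -m pendant '[[0,-0.24,0,0,0,0,6.5],[0,-0.24,0,0,0,0,6.5],[0,-0.24,0,0,0,0,5],[0,-0.24,0,0,0,0,4.4],[0,-0.24,0,0,0,0,4.2],[0,-0.24,0,0,0,0,4.2]]'; python3 -c "
from h import *
st()"; python3 -m pendant '[[0,0,0,0,0,0,4],[0,0,0,0,0,0,3.9],[0,0,0,0,0,0,3.8],[0,0,0,0,0,0,3.5],[0,0,0,0,0,0,3.5],[0,0,0,0,0,0,3.5]]'; python3 -c "
from h import *
st()"
```

```text
time: 3.12
eef_pos: [0.5618, 0.0031, 0.3948]
eef_rot: [-0.16, -2.789, -0.028]
wrist_force: [0.2, -0.7, -0.8]
opening: 0.0419
grip_force: 0.0
t 3.12 tip165 [-142.9   -0.9   64.7] phi -109.9 F [ 0.2 -0.7 -0.8] open 41.9 grip 0.0
time: 3.62
eef_pos: [0.5617, 0.0034, 0.3948]
eef_rot: [-0.16, -2.789, -0.029]
wrist_force: [-1.2, 5.0, 2.1]
opening: 0.036
grip_force: 46.4
t 3.62 tip165 [-143.1   -0.5   64.7] phi -109.9 F [-1.8  4.8  2.1] open 36.0 grip 46.4
```

The loop is gripped at 36 mm. Now I compute the rows for rotating it about its pin.

```bash
cat >> h.py <<'E'
def arc(c,degs):  # rotate the tool rigidly about y axis through test_set (x,z) mm
    s=robot.sense(); M0=R.from_rotvec(s['eef_rot']).as_matrix(); C=W(c[0],0,c[1])
    for a in degs:
        Q=R.from_rotvec(-Uy*np.radians(a)); p=C+Q.apply(s['eef_pos']-C)
        v=R.from_matrix(M0.T@Q.as_matrix()@M0).as_rotvec(); print(a,(M0.T@(p-s['eef_pos'])*100).round(2).tolist(),v.round(3).tolist())
E
python3 -c "
from h import *
arc((-105.7,35.6),[5,10,15,20,25,30])"
```

```text
5 [1.55, 0.0, 0.46] [0.0, -0.087, -0.0]
10 [3.05, 0.0, 1.06] [0.0, -0.175, -0.0]
15 [4.5, 0.0, 1.78] [0.0, -0.262, -0.0]
20 [5.87, 0.0, 2.63] [0.0, -0.349, -0.0]
25 [7.17, 0.0, 3.59] [0.0, -0.436, -0.0]
30 [8.38, 0.01, 4.66] [0.0, -0.524, -0.0]
```

```bash
python3 -m pendant '[[0,0.04,0,0,0,0,3.5],[0.77,0.04,0.2,0,-0.044,0,3.5],[1.55,0.04,0.46,0,-0.087,0,3.5],[2.3,0.04,0.75,0,-0.131,0,3.5],[3.05,0.04,1.06,0,-0.175,0,3.5],[3.78,0.04,1.41,0,-0.218,0,3.5],[4.5,0.04,1.78,0,-0.262,0,3.5],[4.5,0.04,1.78,0,-0.262,0,3.5]]'; python3 -c "
from h import *
st(); arc((-105.7,35.6),[5,10,15,20,25,30,35,40,45])"
```

```text
time: 4.28
eef_pos: [0.5128, 0.0092, 0.3935]
eef_rot: [-0.175, -3.054, -0.007]
wrist_force: [1.0, 2.8, -1.8]
opening: 0.0359
grip_force: 46.3
t 4.28 tip165 [-149.7   -0.4   54. ] phi -94.8 F [ 0.7  2.9 -1.8] open 35.9 grip 46.3
5 [1.55, 0.0, 0.46] [0.0, -0.087, -0.0]
10 [3.05, 0.0, 1.06] [0.0, -0.175, -0.0]
15 [4.5, 0.0, 1.79] [0.0, -0.262, -0.0]
20 [5.87, 0.0, 2.64] [0.0, -0.349, -0.0]
25 [7.17, 0.0, 3.6] [0.0, -0.436, -0.0]
30 [8.38, 0.0, 4.68] [0.0, -0.524, -0.0]
35 [9.49, 0.0, 5.85] [0.0, -0.611, -0.0]
40 [10.49, 0.01, 7.12] [0.0, -0.698, -0.0]
45 [11.38, 0.01, 8.47] [0.0, -0.785, -0.0]
```

```bash
python3 -m pendant '[[0.77,0.02,0.2,0,-0.044,0,3.5],[1.55,0.03,0.46,0,-0.087,0,3.5],[3.05,0.03,1.06,0,-0.175,0,3.5],[4.5,0.03,1.79,0,-0.262,0,3.5],[5.2,0.03,2.2,0,-0.305,0,3.5],[5.87,0.03,2.64,0,-0.349,0,3.5],[6.54,0.03,3.1,0,-0.393,0,3.5],[7.17,0.03,3.6,0,-0.436,0,3.5],[7.79,0.03,4.12,0,-0.48,0,3.5],[8.38,0.03,4.68,0,-0.524,0,3.5],[8.38,0.03,4.68,0,-0.524,0,3.5]]'; python3 -c "
from h import *
st(); arc((-105.7,35.6),[4,8,12,16,20])"
```

```text
time: 5.2
eef_pos: [0.4262, 0.0194, 0.353]
eef_rot: [0.155, 2.7, -0.035]
wrist_force: [1.1, 0.7, -1.6]
opening: 0.036
grip_force: 46.4
t 5.2 tip165 [-153.3   -0.3   28.5] phi -64.9 F [ 1.   0.8 -1.6] open 36.0 grip 46.4
4 [1.24, 0.0, 0.37] [0.0, -0.07, 0.0]
8 [2.44, 0.0, 0.82] [0.0, -0.14, 0.0]
12 [3.62, 0.0, 1.35] [0.0, -0.209, 0.0]
16 [4.75, 0.0, 1.96] [0.0, -0.279, 0.0]
20 [5.84, 0.0, 2.66] [0.0, -0.349, 0.0]
```

```bash
python3 -m pendant '[[0.62,0,0.17,0,-0.035,0,3.5],[1.24,0,0.37,0,-0.07,0,3.5],[1.84,0,0.58,0,-0.105,0,3.5],[2.44,0,0.82,0,-0.14,0,3.5],[3.03,0,1.08,0,-0.175,0,3.5],[3.62,0,1.35,0,-0.209,0,3.5],[4.2,0,1.65,0,-0.244,0,3.5],[4.75,0,1.96,0,-0.279,0,3.5],[4.75,0,1.96,0,-0.279,0,3.5],[4.75,0,1.96,0,-0.279,0,3.5]]'
python3 - <<'E'
from h import *
st()
c=robot.get_calibration('wrist'); p,d=robot.get_image('wrist'); np.savez('w3.npz',p=p,d=d,**c)
cv2.imwrite('pics/w3.png',cv2.resize(p[100:325,110:410,::-1],(800,600),interpolation=cv2.INTER_CUBIC))
E
```

```text
time: 6.03
eef_pos: [0.3925, 0.0233, 0.316]
eef_rot: [0.139, 2.425, -0.053]
wrist_force: [-2.7, 0.7, -3.9]
opening: 0.036
grip_force: 46.5
t 6.03 tip165 [-149.2   -0.3   16.2] phi -49.1 F [-2.8  0.3 -3.9] open 36.0 grip 46.5
```

View pics/w3.png

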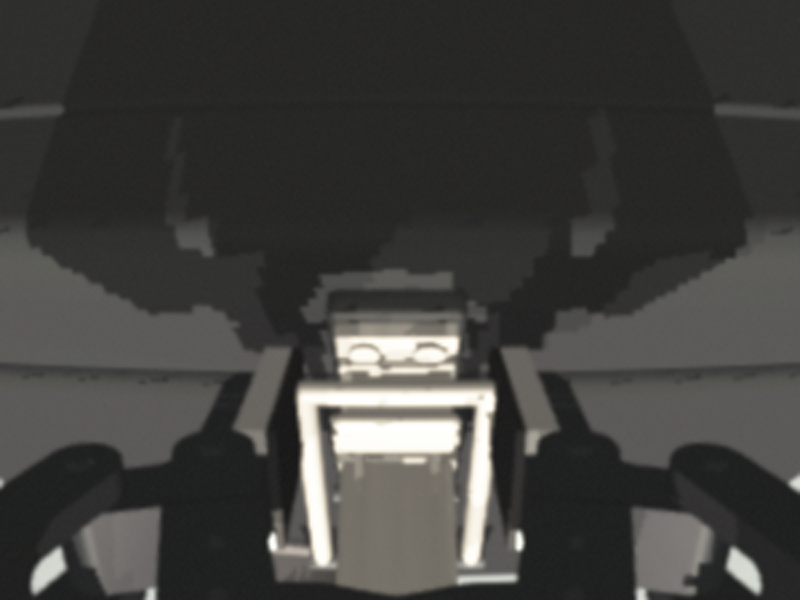

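The wrist crop shows the bar at (397, 393) in front of the keeper's lip at (397, 435), above the foot with its two screws at (397, 352). I'll check its height with the depth before drawing back.

Run:
```python
from h import *
z=dict(np.load('w3.npz')); d=z['d'];T=z['cam_to_world']
for v in range(226,286,2):
    o=[]
    for u in (250,259,268):
        a=np.array([u-z['cx'],v-z['cy']]); r=np.hypot(*a)+1e-9; th=r/z['fx']
        k=np.array([*(a/r*np.tan(th)),1])*d[v,u]; o.append(L(T[:3,:3]@k+T[:3,3])[[0,2]].round(1).tolist())
    print(v,o,z['p'][v,259].mean().round())
s=st(); go(W(-139,0,16),-49,165)
```

```text
226 [[-161.4, 7.6], [-161.7, 7.8], [-161.5, 7.6]] 213.0
228 [[-160.0, 8.0], [-160.2, 8.1], [-159.8, 7.9]] 252.0
230 [[-158.6, 8.3], [-158.3, 8.2], [-159.6, 8.9]] 252.0
232 [[-159.0, 9.6], [-155.2, 7.7], [-158.8, 9.5]] 242.0
234 [[-157.3, 9.9], [-154.9, 8.7], [-156.7, 9.6]] 231.0
236 [[-151.0, 7.9], [-151.7, 8.3], [-151.8, 8.3]] 156.0
238 [[-151.0, 9.0], [-148.7, 7.9], [-149.8, 8.5]] 230.0
240 [[-146.6, 8.1], [-147.3, 8.4], [-147.2, 8.4]] 152.0
242 [[-144.9, 8.5], [-145.6, 8.8], [-145.0, 8.5]] 106.0
244 [[-155.7, 14.5], [-156.2, 14.7], [-155.4, 14.4]] 121.0
246 [[-155.3, 15.4], [-155.3, 15.4], [-156.4, 15.9]] 197.0
248 [[-155.6, 16.6], [-154.8, 16.2], [-155.9, 16.7]] 253.0
250 [[-154.9, 17.4], [-153.2, 16.6], [-154.0, 17.0]] 254.0
252 [[-142.2, 13.1], [-142.0, 13.0], [-141.2, 12.7]] 184.0
254 [[-141.7, 14.1], [-142.1, 14.2], [-142.0, 14.2]] 111.0
256 [[-150.4, 18.7], [-150.4, 18.7], [-149.7, 18.4]] 128.0
258 [[-150.9, 19.9], [-149.3, 19.3], [-149.6, 19.4]] 234.0
260 [[-148.3, 20.0], [-148.9, 20.2], [-149.6, 20.5]] 255.0
262 [[-147.2, 20.7], [-147.6, 20.8], [-147.6, 20.8]] 253.0
264 [[-144.9, 20.9], [-144.6, 20.8], [-144.4, 20.7]] 253.0
266 [[-143.2, 21.4], [-141.1, 20.6], [-141.5, 20.8]] 252.0
268 [[-140.4, 21.5], [-140.0, 21.3], [-138.8, 20.9]] 247.0
270 [[-98.5, 8.0], [-99.2, 8.2], [-99.0, 8.2]] 157.0
272 [[-95.6, 8.4], [-95.9, 8.5], [-95.3, 8.3]] 150.0
274 [[-106.2, 13.4], [-106.2, 13.4], [-106.1, 13.4]] 113.0
276 [[-106.3, 14.8], [-105.8, 14.6], [-106.4, 14.8]] 111.0
278 [[-106.9, 16.3], [-107.2, 16.4], [-106.8, 16.3]] 111.0
280 [[-106.4, 17.5], [-106.9, 17.6], [-106.0, 17.4]] 110.0
282 [[-106.1, 18.8], [-107.2, 19.1], [-107.1, 19.1]] 110.0
284 [[-107.6, 20.5], [-107.4, 20.5], [-108.2, 20.7]] 110.0
t 6.08 tip165 [-149.1   -0.3   16.4] phi -49.1 F [-1.8  0.7 -4.5] open 35.9 grip 46.5
shift cm [-0.7   0.03  0.69] rot [-0.    -0.002  0.   ]
```

The bar is at about (−153.6, 14.5), in front of the lip (−150.4) and at throat height. I'll draw it back along +x, 6 mm first.

```bash
python3 -m pendant '[[-0.08,0.02,0.07,0,0,0,3.5],[-0.15,0.02,0.13,0,0,0,3.5],[-0.23,0.02,0.2,0,0,0,3.5],[-0.3,0.02,0.26,0,0,0,3.5],[-0.38,0.02,0.33,0,0,0,3.5],[-0.45,0.02,0.39,0,0,0,3.5],[-0.45,0.02,0.39,0,0,0,3.5]]'; python3 -c "
from h import *
st()";python3 -m pendant '[[-0.04,0,0.03,0,0,0,3.5],[-0.08,0,0.07,0,0,0,3.5],[-0.11,0,0.1,0,0,0,3.5],[-0.11,0,0.1,0,0,0,3.5]]'; python3 -c "
from h import *
st()"
```

```text
time: 6.67
eef_pos: [0.3984, 0.0228, 0.3156]
eef_rot: [0.139, 2.423, -0.053]
wrist_force: [-1.2, -1.7, -7.7]
opening: 0.0361
grip_force: 46.4
t 6.67 tip165 [-1.43e+02 -1.00e-01  1.61e+01] phi -49.0 F [-0.9 -1.9 -7.7] open 36.1 grip 46.4
time: 7.0
eef_pos: [0.3998, 0.0226, 0.3157]
eef_rot: [0.139, 2.422, -0.053]
wrist_force: [-3.5, -2.4, -6.0]
opening: 0.036
grip_force: 46.5
t 7.0 tip165 [-1.415e+02 -1.000e-01  1.630e+01] phi -49.0 F [-3.2 -2.7 -6. ] open 36.0 grip 46.5
```

Fz grew to −7, which suggests the bar is rubbing the lip's underside. I'll lower it slightly and continue in small steps.

```bash
python3 -m pendant '[[0.03,0.0,0.03,0,0,0,3.5],[0.05,0.01,0.06,0,0,0,3.5],[0.05,0.01,0.06,0,0,0,3.5],[0.05,0.01,0.06,0,0,0,3.5]]'; python3 -c "
from h import *
st()";python3 -m pendant '[[-0.04,0.01,0.03,0,0,0,3.5],[-0.06,0.01,0.05,0,0,0,3.5],[-0.06,0.01,0.05,0,0,0,3.5]]'; python3 -c "
from h import *
st()"
```

```text
time: 7.33
eef_pos: [0.3998, 0.0227, 0.3152]
eef_rot: [0.139, 2.421, -0.053]
wrist_force: [-3.2, -3.8, -6.0]
opening: 0.0359
grip_force: 46.5
t 7.33 tip165 [-141.4   -0.    15.9] phi -48.9 F [-2.8 -4.1 -6. ] open 35.9 grip 46.5
time: 7.58
eef_pos: [0.4006, 0.0227, 0.3151]
eef_rot: [0.139, 2.422, -0.053]
wrist_force: [-4.0, -4.9, -5.1]
opening: 0.0357
grip_force: 46.6
t 7.58 tip165 [-140.7    0.    15.7] phi -48.9 F [-3.4 -5.4 -5.1] open 35.7 grip 46.6
```

```bash
python3 -m pendant '[[-0.03,-0.03,0.06,0,0,0,3.5],[-0.05,-0.04,0.07,0,0,0,3.5],[-0.05,-0.04,0.07,0,0,0,3.5]]'; python3 -c "
from h import *
st()";python3 -m pendant '[[-0.04,-0.02,0.04,0,0,0,3.5],[-0.06,-0.02,0.06,0,0,0,3.5],[-0.06,-0.02,0.06,0,0,0,3.5]]'; python3 -c "
from h import *
st()"
```

```text
time: 7.83
eef_pos: [0.4014, 0.0223, 0.3148]
eef_rot: [0.139, 2.422, -0.052]
wrist_force: [-4.7, -0.6, -5.8]
opening: 0.036
grip_force: 46.6
t 7.83 tip165 [-1.399e+02 -1.000e-01  1.540e+01] phi -49.0 F [-4.6 -1.1 -5.8] open 36.0 grip 46.6
time: 8.08
eef_pos: [0.4021, 0.0221, 0.3146]
eef_rot: [0.139, 2.422, -0.052]
wrist_force: [-5.7, -0.1, -7.2]
opening: 0.0363
grip_force: 46.7
t 8.08 tip165 [-139.2   -0.2   15.1] phi -49.0 F [-5.6 -0.8 -7.2] open 36.3 grip 46.7
```

```bash
python3 -m pendant '[[-0.02,0,0.02,0,0,0,3.5],[-0.04,0,0.03,0,0,0,3.5],[-0.04,0,0.03,0,0,0,3.5],[-0.04,0,0.03,0,0,0,3.5]]'; python3 -c "
from h import *
st()";python3 -m pendant '[[-0.02,0,0.02,0,0,0,3.5],[-0.04,0,0.03,0,0,0,3.5],[-0.04,0,0.03,0,0,0,3.5],[-0.04,0,0.03,0,0,0,3.5]]'
python3 - <<'E'
from h import *
st()
c=robot.get_calibration('wrist'); p,d=robot.get_image('wrist'); np.savez('w4.npz',p=p,d=d,**c)
cv2.imwrite('pics/w4.png',cv2.resize(p[200:312,185:335,::-1],(800,600),interpolation=cv2.INTER_CUBIC))
st()
E
```

```text
time: 8.42
eef_pos: [0.4025, 0.0221, 0.3146]
eef_rot: [0.139, 2.423, -0.052]
wrist_force: [-9.2, -0.3, -4.5]
opening: 0.0353
grip_force: 46.9
t 8.42 tip165 [-138.8   -0.2   15.1] phi -49.0 F [-9.1 -1.3 -4.5] open 35.3 grip 46.9
time: 8.75
eef_pos: [0.4029, 0.022, 0.3147]
eef_rot: [0.139, 2.423, -0.052]
wrist_force: [-14.7, 0.7, -4.6]
opening: 0.0357
grip_force: 47.3
t 8.75 tip165 [-138.5   -0.2   15.1] phi -49.0 F [-14.7  -1.   -4.6] open 35.7 grip 47.3
t 8.8 tip165 [-138.5   -0.2   15.1] phi -49.0 F [-14.   -0.6  -3.9] open 36.2 grip 47.3
```

View pics/w4.png

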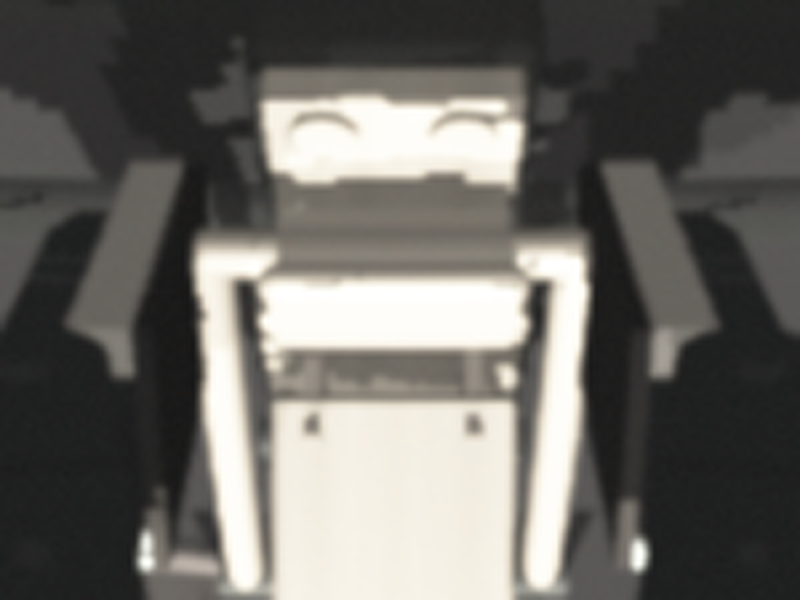

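The bar sits shaded in the throat at (395, 245), behind the lit lip top at (395, 310). The force rises sharply against the web, 14 N total, of which about 4 N is lever drag. I'll hold it about 0.8 s, ease off and open.

```bash
python3 -m pendant '[[0,0,0,0,0,0,3.5],[0,0,0,0,0,0,3.5],[0,0,0,0,0,0,3.5],[0,0,0,0,0,0,3.5],[0,0,0,0,0,0,3.5],[0,0,0,0,0,0,3.5],[0,0,0,0,0,0,3.5],[0,0,0,0,0,0,3.5],[0,0,0,0,0,0,3.5]]'; python3 -c "
from h import *
st()"; python3 -m pendant '[[0.02,0,-0.02,0,0,0,3.5],[0.04,0,-0.03,0,0,0,3.5],[0.04,0,-0.03,0,0,0,3.5],[0.04,0,-0.03,0,0,0,3.7],[0.04,0,-0.03,0,0,0,4],[0.04,0,-0.03,0,0,0,5],[0.04,0,-0.03,0,0,0,6],[0.04,0,-0.03,0,0,0,6.5],[0.04,0,-0.03,0,0,0,6.5]]';python3 -c "
from h import *
st()"
```

```text
time: 9.55
eef_pos: [0.4029, 0.0221, 0.3147]
eef_rot: [0.139, 2.423, -0.052]
wrist_force: [-13.6, -0.1, -3.2]
opening: 0.036
grip_force: 47.3
t 9.55 tip165 [-138.5   -0.2   15.1] phi -49.0 F [-13.5  -1.7  -3.2] open 36.0 grip 47.3
time: 10.3
eef_pos: [0.4028, 0.022, 0.3154]
eef_rot: [0.139, 2.42, -0.052]
wrist_force: [-1.2, 0.1, -0.3]
opening: 0.0647
grip_force: 0.0
t 10.3 tip165 [-138.3   -0.3   16.1] phi -48.9 F [-1.2 -0.  -0.3] open 64.7 grip 0.0
```

Released cleanly. I'll retreat along the fingers, close them, then line up with the lever's pushed face.

```bash
python3 -m pendant '[[0,0,-2,0,0,0,6.5],[0,0,-5,0,0,0,6.5],[0,0,-9,0,0,0,6.5],[0,0,-11,0,0,0,3],[0,0,-11,0,0,0,0],[0,0,-11,0,0,0,0],[0,0,-11,0,0,0,0],[0,0,-11,0,0,0,0]]'
python3 - <<'E'
from h import *
st()
for n in('side',):
    p,d,c=shot(n); cv2.imwrite('pics/s2.png',cv2.resize(p[150:240,180:300,::-1],(800,600),interpolation=cv2.INTER_CUBIC))
p,d=robot.get_image('wrist'); z=robot.get_calibration('wrist'); T=z['cam_to_world']
for v in range(215,330,5):
    u=259; a=np.array([u-z['cx'],v-z['cy']]); r=np.hypot(*a)+1e-9; th=r/z['fx']
    print(v,L(T[:3,:3]@(np.array([*(a/r*np.tan(th)),1])*d[v,u])+T[:3,3])[[0,2]].round(1),end=' ')
t=1.1; c,s=np.cos(t),np.sin(t); pt=W(-102+39*c-6*s,0,19+39*s+6*c)
zz=tool(pt,-40,173)[1][:,2]; print(); go(pt-zz*.03,-40,173); go(pt-zz*.008,-40,173)
E
```

```text
time: 10.97
eef_pos: [0.3575, 0.0346, 0.4001]
eef_rot: [0.142, 2.437, -0.058]
wrist_force: [-0.0, -0.3, -0.7]
opening: 0.0043
grip_force: 0.0
t 10.97 tip165 [-186.8    6.1   99. ] phi -49.8 F [ 0.  -0.3 -0.7] open 4.3 grip 0.0
215 [-103.3   28.2] 220 [-100.    31.3] 225 [-100.1   36.3] 230 [-192.8   89.7] 235 [-196.8   94.4] 240 [-200.6   98.9] 245 [-203.9  103. ] 250 [-209.   107.7] 255 [-211.3  111. ] 260 [-214.1  114.3] 265 [-212.2  115.7] 270 [-209.6  116.9] 275 [-209.5  119.1] 280 [-206.7  120.3] 285 [-204.7  121.9] 290 [-203.5  123.7] 295 [-201.4  125.4] 300 [-199.1  127. ] 305 [-197.   128.7] 310 [630.4 -47.7] 315 [626.2 -30.1] 320 [630.7 -14.3] 325 [-239.1  144.6] 
shift cm [-1.2  -0.66  6.03] rot [-0.005 -0.171  0.001]
shift cm [-1.57 -0.65  8.2 ] rot [-0.005 -0.171  0.001]
```

View pics/s2.png

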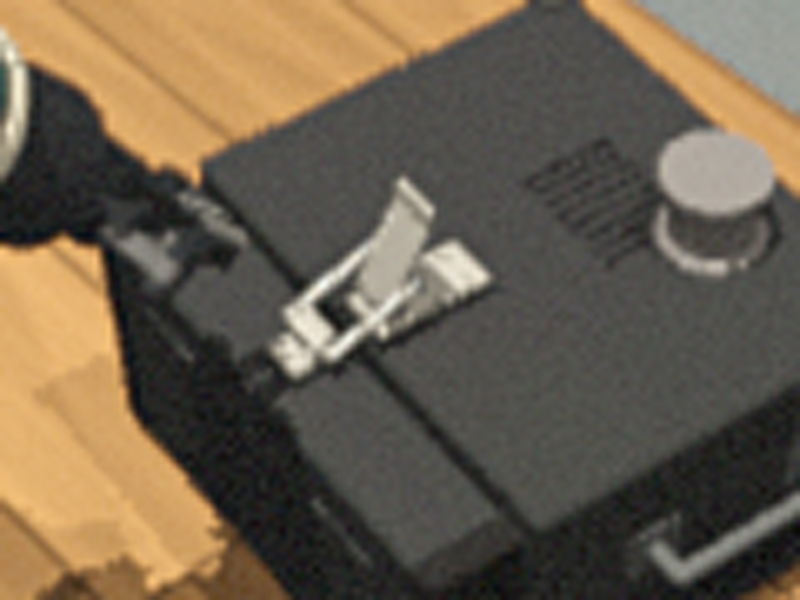

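The side crop shows the loop hooked at the keeper (300, 340) and the lever leaning back, its end at (410, 195). I'll approach the lever face.

```bash
python3 -m pendant '[[-0.6,-0.3,2,0,-0.08,0,0],[-1.2,-0.66,4,0,-0.171,0,0],[-1.2,-0.66,6,0,-0.171,0,0],[-1.3,-0.66,6.8,0,-0.171,0,0],[-1.4,-0.66,7.5,0,-0.171,0,0],[-1.5,-0.66,7.8,0,-0.171,0,0],[-1.57,-0.66,8.2,0,-0.171,0,0],[-1.57,-0.66,8.2,0,-0.171,0,0],[-1.57,-0.66,8.2,0,-0.171,0,0]]'
python3 - <<'E'
from h import *
st()
t=1.05; c,s=np.cos(t),np.sin(t); pt=W(-102+39*c-6*s,0,19+39*s+6*c)
go(pt,-40,173)
E
```

```text
time: 11.82
eef_pos: [0.4211, 0.0204, 0.3492]
eef_rot: [0.132, 2.265, -0.067]
wrist_force: [-0.1, 0.4, 0.3]
opening: -0.0001
grip_force: 0.0
t 11.82 tip165 [-101.9   -0.6   68.2] phi -39.9 F [-0.1  0.4  0.3] open -0.1 grip 0.0
shift cm [ 0.03 -0.01  1.08] rot [-0.005  0.001  0.001]
```

```bash
python3 -m pendant '[[0,0.03,0.3,0,0,0,0],[0,0.03,0.6,0,0,0,0],[0,0.03,0.8,0,0,0,0],[0,0.03,1,0,0,0,0],[0,0.03,1.08,0,0,0,0],[0,0.03,1.08,0,0,0,0]]'; python3 -c "
from h import *
st(); arc((-102,19),[-5,-10,-15,-20,-25,-30])"
```

```text
time: 12.32
eef_pos: [0.4296, 0.0196, 0.3417]
eef_rot: [0.132, 2.265, -0.067]
wrist_force: [-0.6, 0.2, 0.1]
opening: -0.0002
grip_force: 0.4
t 12.32 tip165 [-93.5  -0.5  60.7] phi -40.0 F [-0.6  0.1  0.1] open -0.2 grip 0.4
-5 [-1.6, 0.0, 0.4] [-0.0, 0.087, -0.0]
-10 [-3.16, 0.0, 0.93] [-0.0, 0.175, -0.001]
-15 [-4.67, 0.0, 1.6] [-0.0, 0.262, -0.001]
-20 [-6.11, 0.0, 2.4] [-0.0, 0.349, -0.002]
-25 [-7.48, 0.01, 3.32] [-0.0, 0.436, -0.002]
-30 [-8.76, 0.01, 4.35] [-0.001, 0.524, -0.002]
```

```bash
python3 -m pendant '[[-0.8,0.02,0.2,0,0.044,0,0],[-1.6,0.02,0.4,0,0.087,0,0],[-2.4,0.02,0.65,0,0.131,0,0],[-3.16,0.02,0.93,0,0.175,0,0],[-3.92,0.02,1.25,0,0.218,0,0],[-4.67,0.02,1.6,0,0.262,0,0],[-4.67,0.02,1.6,0,0.262,0,0]]'; python3 -c "
from h import *
st(); arc((-102,19),[-5,-10,-15,-20,-25,-30])"
```

```text
time: 12.9
eef_pos: [0.4722, 0.0148, 0.3674]
eef_rot: [0.148, 2.531, -0.052]
wrist_force: [-6.0, 1.4, 0.3]
opening: 0.0
grip_force: 3.6
t 12.9 tip165 [-83.   -0.4  56.9] phi -55.2 F [-6.1  0.7  0.3] open 0.0 grip 3.6
-5 [-1.6, 0.0, 0.4] [0.0, 0.087, -0.0]
-10 [-3.16, 0.01, 0.93] [0.0, 0.175, -0.001]
-15 [-4.67, 0.01, 1.6] [0.0, 0.262, -0.001]
-20 [-6.11, 0.01, 2.39] [0.0, 0.349, -0.002]
-25 [-7.48, 0.02, 3.31] [0.0, 0.436, -0.002]
-30 [-8.76, 0.02, 4.34] [0.0, 0.524, -0.003]
```

Contact at 6 N with the lever moving. I'll continue along the arc.

```bash
python3 -m pendant '[[-0.8,0,0.2,0,0.044,0,0],[-1.6,0,0.4,0,0.087,0,0],[-2.4,0,0.65,0,0.131,0,0],[-3.16,0,0.93,0,0.175,0,0],[-3.92,0,1.25,0,0.218,0,0],[-4.67,0,1.6,0,0.262,0,0],[-4.67,0,1.6,0,0.262,0,0]]'; python3 -c "
from h import *
st(); arc((-102,19),[-5,-10,-15,-20,-25,-30])"
```

```text
time: 13.48
eef_pos: [0.5193, 0.0092, 0.3809]
eef_rot: [0.164, 2.792, -0.034]
wrist_force: [-6.0, 1.5, 1.6]
opening: 0.0003
grip_force: 3.2
t 13.48 tip165 [-73.7  -0.4  50.6] phi -70.2 F [-6.1  0.8  1.6] open 0.3 grip 3.2
-5 [-1.6, 0.0, 0.4] [0.0, 0.087, -0.0]
-10 [-3.16, 0.01, 0.93] [0.0, 0.175, -0.001]
-15 [-4.66, 0.01, 1.6] [0.0, 0.262, -0.001]
-20 [-6.11, 0.02, 2.4] [0.001, 0.349, -0.002]
-25 [-7.47, 0.03, 3.31] [0.001, 0.436, -0.002]
-30 [-8.76, 0.03, 4.35] [0.001, 0.524, -0.002]
```

```bash
python3 -m pendant '[[-0.8,0,0.2,0,0.044,0,0],[-1.6,0,0.4,0,0.087,0,0],[-2.4,0,0.65,0,0.131,0,0],[-3.16,0,0.93,0,0.175,0,0],[-3.92,0,1.25,0,0.218,0,0],[-3.92,0,1.25,0,0.218,0,0]]'; python3 -c "
from h import *
st(); arc((-102,19),[-5,-10,-15,-20,-25,-30])"
```

```text
time: 13.98
eef_pos: [0.5601, 0.0044, 0.3821]
eef_rot: [0.178, 3.007, -0.017]
wrist_force: [-3.5, 0.7, 1.1]
opening: -0.0
grip_force: 1.5
t 13.98 tip165 [-67.3  -0.5  43.5] phi -82.6 F [-3.6  0.3  1.1] open -0.0 grip 1.5
-5 [-1.6, 0.01, 0.4] [0.0, 0.087, -0.0]
-10 [-3.15, 0.01, 0.93] [0.0, 0.175, -0.001]
-15 [-4.66, 0.02, 1.6] [0.001, 0.262, -0.001]
-20 [-6.09, 0.03, 2.4] [0.001, 0.349, -0.002]
-25 [-7.46, 0.03, 3.32] [0.001, 0.436, -0.002]
-30 [-8.74, 0.04, 4.36] [0.001, 0.524, -0.002]
```

```bash
python3 -m pendant '[[-0.8,0,0.2,0,0.044,0,0],[-1.6,0,0.4,0,0.087,0,0],[-2.4,0,0.65,0,0.131,0,0],[-3.16,0,0.93,0,0.175,0,0],[-3.92,0,1.25,0,0.218,0,0],[-3.92,0,1.25,0,0.218,0,0]]'
python3 - <<'E'
from h import *
st(); arc((-102,19),[-4,-8])
p,d,c=shot('side'); P=pts(d,c); h=(P[...,2]>.18)&(P[...,0]>.45)&(P[...,0]<.68)&(abs(P[...,1])<.03)&(p.mean(-1)>120)
q=np.array([L(x) for x in P[h]]); q=q[(q[:,0]>-100)&(q[:,0]<-30)]
print(q[np.argsort(q[:,0])].round().astype(int).tolist()[::2])
E
```

```text
time: 14.48
eef_pos: [0.6001, -0.0004, 0.3744]
eef_rot: [-0.181, -3.048, -0.002]
wrist_force: [0.5, 0.5, -0.7]
opening: 0.0001
grip_force: 0.0
t 14.48 tip165 [-62.7  -0.6  35. ] phi -95.0 F [ 0.5  0.5 -0.7] open 0.1 grip 0.0
-4 [-1.28, 0.01, 0.31] [0.0, 0.07, -0.0]
-8 [-2.53, 0.01, 0.7] [0.0, 0.14, -0.001]
[[-99, 4, 21], [-97, -5, 23], [-96, -20, 17], [-96, -15, 26], [-96, -20, 21], [-94, -6, 26], [-92, -8, 27], [-90, 0, 24], [-88, -9, 26], [-87, -1, 22], [-86, 0, 27], [-86, -5, 26], [-85, -15, 24], [-83, 4, 26], [-82, -25, 216], [-81, -10, 23], [-81, 13, 21], [-80, -8, 25], [-79, -1, 23], [-78, -12, 22], [-78, -16, 26], [-77, 1, 24], [-77, -33, 219], [-76, -8, 36], [-75, 10, 25], [-74, -15, 201], [-74, -6, 43], [-74, -16, 9], [-73, -4, 36], [-72, -14, 24], [-72, -21, 204], [-71, -7, 23], [-71, 11, 21], [-70, -6, 351], [-70, 27, 354], [-69, 23, 353], [-69, 14, 352], [-69, 19, 352], [-68, 6, 356], [-68, -12, 350], [-68, -12, 353], [-67, 21, 357], [-67, 3, 354], [-66, -24, 203], [-66, 28, 355], [-66, -9, 357], [-65, 10, 356], [-65, 5, 355], [-65, 1, 354], [-65, -15, 7], [-65, -17, 355]
[... 948 characters left out ...]
20, 363], [-48, -3, 362], [-48, 2, 363], [-48, -25, 362], [-47, 12, 363], [-47, -20, 362], [-46, -5, 359], [-46, -9, 359], [-45, -17, 363], [-45, -8, 364], [-45, 15, 364], [-44, 7, 362], [-44, 12, 362], [-44, 8, 364], [-43, 28, 363], [-42, 0, 361], [-42, 19, 364], [-41, 15, 362], [-41, -11, 364], [-41, -7, 362], [-41, 26, 363], [-40, -20, 362], [-40, 27, 365], [-40, 13, 363], [-39, 0, 363], [-38, 10, 364], [-38, -21, 362], [-38, -25, 361], [-37, -6, 363], [-37, 8, 365], [-36, -14, 364], [-36, 0, 362], [-35, -17, 362], [-35, 16, 363], [-34, -2, 363], [-34, -6, 362], [-34, 22, 362], [-32, -22, 364], [-32, 14, 362], [-32, -8, 362], [-32, 25, 363], [-31, -16, 366], [-30, 31, 363], [-30, 3, 361]]
```

The lever's top now reads a flat 22–26 mm above the housing, and the push force has vanished, so it snapped over. I'll retreat straight up along the tool and look.

```bash
python3 -m pendant '[[0,0,-1,0,0,0,0],[0,0,-3,0,0,0,0],[0,0,-6,0,0,0,0],[0,0,-9,0,0,0,0],[0,0,-12,0,0,0,0],[0,0,-14,0,0,0,0],[0,0,-14,0,0,0,0],[0,0,-14,0,0,0,0]]'
python3 - <<'E'
from h import *
st()
p,d,c=shot('side'); a=cv2.resize(p[150:240,180:300,::-1],(800,600),interpolation=cv2.INTER_CUBIC); cv2.imwrite('pics/s3.png',a)
P=pts(d,c); h=(P[...,2]>.19)&(P[...,2]<.25)&(P[...,0]>.4)&(P[...,0]<.68)&(abs(P[...,1])<.03)&(p.mean(-1)>110)
q=np.array([L(x) for x in P[h]]); q=q[np.argsort(q[:,0])]
for x in range(-160,-30,10):
    m=q[abs(q[:,0]-x)<5]; print(x,len(m),m[:,2].mean().round(1) if len(m) else '')
st()
E
```

```text
time: 15.2
eef_pos: [0.6109, -0.0011, 0.5169]
eef_rot: [-0.181, -3.054, -0.002]
wrist_force: [0.2, 0.1, -1.5]
opening: 0.0
grip_force: 0.0
t 15.2 tip165 [-5.100e+01  1.000e-01  1.775e+02] phi -94.7 F [ 0.1  0.1 -1.5] open 0.0 grip 0.0
-160 0 
-150 3 21.5
-140 20 20.0
-130 4 18.0
-120 6 18.0
-110 16 21.2
-100 24 23.3
-90 22 23.5
-80 17 24.9
-70 14 23.7
-60 21 24.1
-50 20 26.2
-40 0 
t 15.25 tip165 [-5.12e+01  1.00e-01  1.76e+02] phi -94.8 F [-0.4  0.  -0.6] open 0.2 grip 0.0
```

View pics/s3.png

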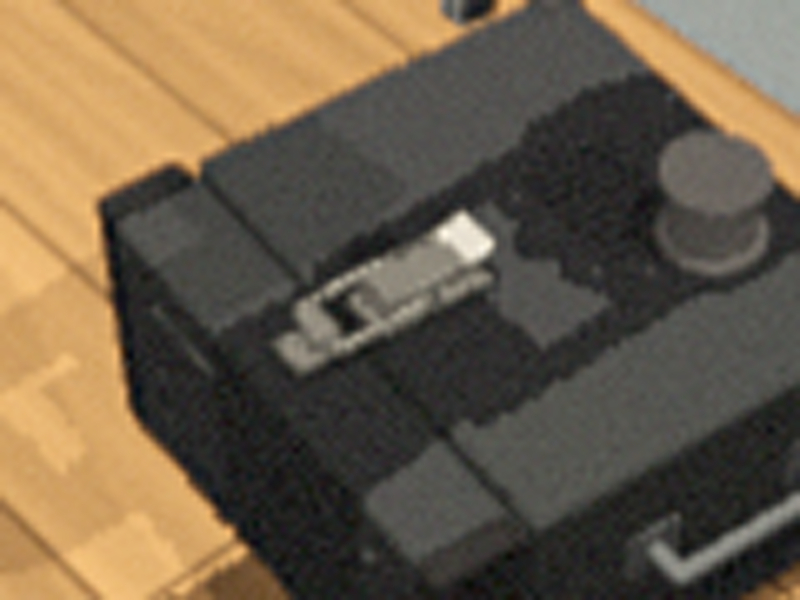

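The side crop shows the lever lying flat, with its end at (468, 235). The loop is on the keeper at (310, 330), the seam is closed, and the reel is where it was at (715, 200). I'm handing in the job.

```bash
python3 -c "
from h import *
print(robot.close_job())"
```

```text
the job is handed in; nothing more can be done
None
```

The latch is shut and the job handed in, in about 15 s of the 67 s: the loop was hooked under the keeper's lip, held about 0.8 s at roughly 10 N on the hook (about 14 N at the wrist, the rest lever drag), and the lever was pushed with about 6 N until it snapped flat, with the tools and reel untouched.

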